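# Set out the samples in front of the fastener bins

### The job

Each green bin holds one kind of hardware and has an empty white sample pad on the ledge in front of it. Lay each of the four loose pieces (long bolt, short bolt, hexagon nut, round collar) in the middle of the pad of the bin that holds the same kind: the nut and the collar flat, the bolts lying lengthwise along the pad, either way round. Leave the tub of screws and the wrench where they are.

Things in the scene. Friction and masses are not known exactly. Their poses are not given: they have to be found in the camera images.
- long_bolt: Loose zinc-plated hexagon bolt, the long one, lying on head and tip: shank 20 mm diameter, 100 mm long; head 30 mm across flats, 13 mm thick; 113 mm overall, about 0.2 to 0.5 kg. Origin on its axis at the middle of the overall length, 13 mm above what it lies on; x along the bolt from head to tip (axis droops 3 degrees to the tip), z up; shank spans x = -43 to 56 mm.
- short_bolt: Loose zinc-plated hexagon bolt, the short one, lying on head and tip: shank 20 mm diameter, 45 mm long; head 30 mm across flats, 13 mm thick; 58 mm overall, about 0.2 kg. Origin on its axis at the middle of the overall length, 13 mm above what it lies on; x along the bolt from head to tip (axis droops 6 degrees to the tip), z up; shank spans x = -16 to 29 mm.
- nut: Loose large zinc-plated hexagon nut lying flat, 50 mm across flats, 58 mm across corners, 26 mm high, 26 mm hole, about 0.2 to 0.35 kg. Origin at its centre, 13 mm above what it lies on; z along the hole; x points squarely out of one of the flats (the others follow every 60 degrees).
- collar: Loose plain round steel spacer collar (ring) lying flat, 56 mm outside diameter, 45 mm hole, 16 mm high, 0.15 kg. Origin at its centre, 8 mm above what it lies on; z along the hole.
- bin_long_bolt: Fixed green bin full of long hexagon bolts (113 mm overall). On the 10 mm high ledge (130 x 116 mm) in front of it lies a white pad, 120 mm (along x) by 70 mm (y), top 12 mm above the table. Origin: at table height below the pad's middle; x along the pad's long side towards the stock, z up. The bin proper spans x = 65 to 195 mm, 116 mm wide, walls 60 mm, stock up to 65 mm high. Bins differ only in stock.
- bin_short_bolt: Fixed green bin full of short hexagon bolts (58 mm overall). On the 10 mm high ledge (130 x 116 mm) in front of it lies a white pad, 120 mm (along x) by 70 mm (y), top 12 mm above the table. Origin: at table height below the pad's middle; x along the pad's long side towards the stock, z up. The bin proper spans x = 65 to 195 mm, 116 mm wide, walls 60 mm, stock up to 65 mm high. Bins differ only in stock.
- bin_nut: Fixed green bin full of large hexagon nuts. On the 10 mm high ledge (130 x 116 mm) in front of it lies a white pad, 120 mm (along x) by 70 mm (y), top 12 mm above the table. Origin: at table height below the pad's middle; x along the pad's long side towards the stock, z up. The bin proper spans x = 65 to 195 mm, 116 mm wide, walls 60 mm, stock up to 65 mm high. Bins differ only in stock.
- bin_collar: Fixed green bin full of plain round spacer collars. On the 10 mm high ledge (130 x 116 mm) in front of it lies a white pad, 120 mm (along x) by 70 mm (y), top 12 mm above the table. Origin: at table height below the pad's middle; x along the pad's long side towards the stock, z up. The bin proper spans x = 65 to 195 mm, 116 mm wide, walls 60 mm, stock up to 65 mm high. Bins differ only in stock.
- tub: Bystander: white plastic tub of screws, 90 mm across the rim, 70 mm high, standing loose to the left of the work. Origin at the centre of its underside.
- wrench: Bystander: steel wrench, 180 mm long, lying loose to the right of the work. Origin under the middle of its length, x along it.
Mind the look-alikes: they are no part of the job. What is shaped like the long_bolt but brown is not meant.

How it is judged:
By the outcome, as a careful person would: the job done as asked, in the order asked, and still so for the second after the job is handed in, with the robot touching nothing.
It also fails if it takes over 112 s, if anything falls off the work surface, if the arm or the gripper's body presses on something with over 40 N, if the wrist force passes 120 N, or if a joint passes its speed limit or range.

### The arm

A 6-joint arm with a two-finger parallel gripper is mounted at the origin on the work surface. World frame = base frame: x ahead of the robot, y to its left, z up, the work surface at z = 0. Lengths are in m, angles in rad, forces in N, time in s.
With the tool pointing down it reaches from about 0.375 to 0.925 m from the base axis. Payload 5.7 kg.
Tool frame: the origin (TCP) lies at the very end of the fingers, on their centre line; the grasp point (between the pads) lies 19 mm behind it; z points along the fingers, x is the direction in which the jaws open and shut, and the axes are right-handed (so a half turn about z gives the same grasp; the last joint's range is limited). The gripper opens to 85 mm and grips with 20 to 120 N. Pads are 22 mm wide; open, the fingers measure 114 mm over their backs; the gripper's body (76 mm by 85 mm) begins 54 mm behind the grasp point. The pads swing forward as they close: fully open they stand 13 mm farther back than shut.
Start: joints at [-1.379, 0.359, 1.51, -0, 1.272, -0.115], TCP at [0.181, -0.572, 0.231] pointing down, gripper open.
Joint ranges: [-2.97, 2.97], [-1.01, 2.36], [0.21, 2.38], [-0.96, 4.11], [0.2, 2.71], [-2.98, 2.98]. Speed limits (rad/s): [2.39, 2.39, 3.14, 3.14, 3.14, 3.14].

### API

Orientations are given as a unit quaternion [x, y, z, w].
In Python, from workcell import r, vision gives the robot as it stands.
- The arm moves only by the tool move_arm, never from a script. Its argument "series" is a list that holds one entry, the list of rows, each a list of 5 numbers: the shift along the world's x, y, z in mm, then the turn about the world's z in rad, then the closure, from 0 (fully open) to 1 (shut). A call has 1 to 12 rows; each row shifts and turns the pose as measured when the row begins; what a row does not reach is not made up. A row lasts 1/10 s, in which the tool goes at most 50 mm and 8.59 degrees, less where a joint would pass 70% of its speed; a pose out of reach is approached as far as the arm can. A call with a gripper value outside its range is refused whole. The fingers move at their own pace and stop on an object; the grip force is fixed at half the most. Time passes only in rows, so rows that do not move let the fingers close. It gives the time, the measured TCP pose, the force and the opening at its end, in the units of the state.
- r.observe(): the state, without advancing time (a new reading comes with each control period).
- vision.read_camera(name): name is "scene" or "side" or "wrist"; returns the picture (400x640x3 uint8, blue, green, red); there is no depth.
- vision.camera_model(name): a dict with "fovy" (degrees; the focal length in pixels is half the picture's height over the tangent of half this angle, whatever the lens; pixels are square), "cx", "cy" (the principal point, pixels), "T" (4x4, takes a point from camera to world coordinates). Camera axes: x right, y down, z forward; pixel columns grow to the right and rows downward; lengths in m; the calibration is good to about 2 mm. A picture is of the moment at which its call begins: read the wrist's pose just before it. camera_model takes no time and is no camera call; for the wrist camera it gives the pose at the moment of the call.
- r.sign_off(): hands the job in, once; it reports no verdict.
The state is a dict: "t": time; "joints": joint angles; "joint_vel": joint speeds; "tau": joint torques, N m; "eef_pos": TCP position; "ee_rot": TCP orientation; "contact_force": force on the tool from outside, world axes, zero at the start; "moment": the same for the moment, N m; "finger_gap": opening from 0.0 (shut) to 1.0 (fully open).
Only numpy, scipy, OpenCV 4.12 (cv2) and the standard library are available. Lean on these libraries where they do the work, as an engineer would, in place of code of your own. Each camera call takes 0.05 s, during which the arm holds its last target. There are 200 camera calls.

## Working session

There is one attempt and no reset: what is moved stays moved. The work goes in short steps, Python scripts to look and compute and a tool call to move; the robot and the scene stay as the last step left them, time stands still between calls to the robot, and variables do not carry over. Pictures are saved under pics/ and viewed, about 12 in all and at most 16, crops included, and the job is handed in when it is done.

Besides the shell and the picture viewer there is one more tool, called after "Request:" as name(argument=value, ...) on one line, values as JSON. move_arm: Moves the arm, as the interface text tells. Its arguments: {"type":"object","properties":{"series":{"type":"array","items":{"type":"array","items":{"type":"array","items":{"type":"number"}}}}},"required":["series"]}

```bash
mkdir -p pics; cat > h.py <<'E'
import numpy as np,cv2
from workcell import r,vision
def cam(n):
    m=vision.camera_model(n); return m
def ray(m,u,v,z):
    f=200/np.tan(np.radians(m['fovy'])/2); T=np.array(m['T'])
    d=T[:3,:3]@np.array([(u-m['cx'])/f,(v-m['cy'])/f,1]); o=T[:3,3]
    return o+d*(z-o[2])/d[2]
def proj(m,p):
    f=200/np.tan(np.radians(m['fovy'])/2); T=np.array(m['T'])
    c=T[:3,:3].T@(np.array(p)-T[:3,3]); return c[:2]/c[2]*f+[m['cx'],m['cy']]
def snap(n,name,crop=None,s=1):
    m=cam(n); im=vision.read_camera(n); cv2.imwrite(f'pics/{name}_raw.png',im)
    if crop: im=im[crop[1]:crop[3],crop[0]:crop[2]]
    cv2.imwrite(f'pics/{name}.png',cv2.resize(im,None,fx=s,fy=s,interpolation=cv2.INTER_CUBIC)); return m
E
python3 - <<'E'
from h import *
for n in('scene','side','wrist'):
    m=snap(n,n+'0',s=1.25); print(n,m['fovy'],m['cx'],m['cy'],np.round(m['T'],3).tolist())
s=r.observe();print(s)
E
```

```text
scene 50.956008088379875 321.6323377717853 193.719531257474 [[0.695, 0.469, -0.545, 1.053], [0.719, -0.462, 0.519, -0.553], [-0.008, -0.753, -0.658, 0.716], [0.0, 0.0, 0.0, 1.0]]
side 46.30150202012781 323.34990130415906 195.5294733306955 [[0.7, -0.382, 0.604, -0.266], [-0.714, -0.402, 0.573, -0.712], [0.024, -0.832, -0.554, 0.712], [0.0, 0.0, 0.0, 1.0]]
wrist 61.27167793884521 316.0855545789663 201.81833099548348 [[0.302, -0.916, -0.264, 0.248], [-0.953, -0.291, -0.082, -0.552], [-0.002, 0.276, -0.961, 0.373], [0.0, 0.0, 0.0, 1.0]]
{'t': 0.15, 'joints': array([-1.37907479e+00,  3.59346620e-01,  1.51120266e+00, -6.86656375e-06,
        1.27254055e+00, -1.15075441e-01]), 'joint_vel': array([ 1.96054295e-03, -1.56176955e-03, -5.02833068e-03, -7.99579398e-04,
        1.03628787e-03, -1.15383493e-05]), 'tau': array([ 4.81645548e-04, -5.28024530e+01, -2.78930658e+01, -3.33546104e-04,
        8.21633439e-03, -1.79712991e-06]), 'eef_pos': array([ 0.18110297, -0.5714388 ,  0.23063534]), 'ee_rot': array([ 8.06848167e-01, -5.90758389e-01, -5.51451950e-04, -5.06254201e-04]), 'contact_force': array([-0.48208391, -0.68869282, -0.0689693 ]), 'moment': array([-0.02212334, -0.03271478,  0.03166624]), 'finger_gap': 0.9992312667221632}
```

View pics/scene0.png

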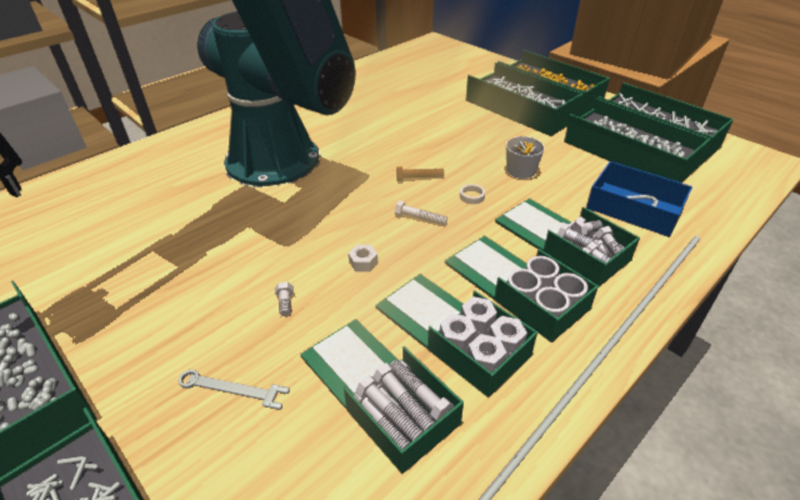

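View pics/side0.png

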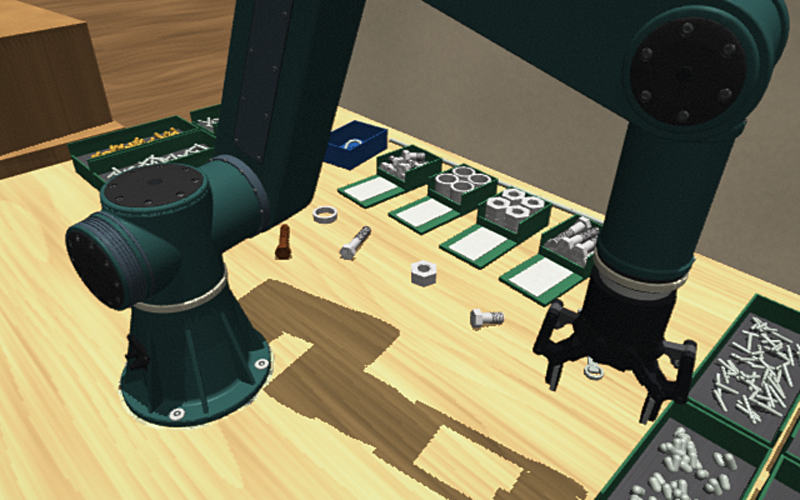

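Candidates (scene picture at 1.25×): the long bolt is the zinc piece at (420,213), and the brown look-alike at (420,173) is not meant. The short bolt is at (285,297), the nut at (363,257) and the collar at (472,194). Pads: long bolt (350,350), nut (425,305), collar (490,260), and short bolt (537,222), which still needs checking. The close crop comes next.

```bash
python3 - <<'E'
from h import *
im=cv2.imread('pics/scene0_raw.png')
c=im[125:320,200:520]; cv2.imwrite('pics/crop1.png',cv2.resize(c,None,fx=2.5,fy=2.5,interpolation=cv2.INTER_CUBIC))
for n,pads in(('scene',[(280,278),(338,242),(390,208),(428,176)]),('side',[(435,222),(382,196),(338,171),(296,152)])):
    im=cv2.imread(f'pics/{n}0_raw.png');m=cam(n);hsv=cv2.cvtColor(im,cv2.COLOR_BGR2HSV)
    mask=((hsv[...,1]<40)&(hsv[...,2]>195)).astype(np.uint8)
    k,l=cv2.connectedComponents(mask)
    for p in pads:
        i=l[p[1],p[0]]
        cs,_=cv2.findContours((l==i).astype(np.uint8),0,1)
        q=max(cs,key=len)[:,0]
        w=np.array([ray(m,u,v,.012)[:2]*1000 for u,v in q],np.float32)
        print(n,p,i,np.round(np.array(cv2.minAreaRect(w)[0])),np.round(cv2.minAreaRect(w)[1:][0]),round(cv2.minAreaRect(w)[2],1))
    if n=='scene':
      for nm,u,v,z in [('nut',290,204,.026),('collar',378,153,.016),('sb head',228,230,.013),('sb tip',228,250,.01),('lb head',320,168,.013),('lb tip',356,175,.01)]: print(nm,np.round(ray(m,u,v,z)*1000))
E
```

```text
scene (280, 278) 45 [ 616. -255.] [ 71. 118.] 86.7
scene (338, 242) 39 [645. -77.] [191. 107.] 25.8
scene (390, 208) 28 [659.  96.] [195. 106.] 25.0
scene (428, 176) 16 [631. 256.] [149.  82.] 6.0
nut [455. -90.  26.]
collar [459. 236.  16.]
sb head [ 410. -242.   13.]
sb tip [ 459. -276.   10.]
lb head [391.  73.  13.]
lb tip [478. 123.  10.]
side (435, 222) 78 [ 617. -258.] [ 71. 120.] 86.6
side (382, 196) 72 [620. -92.] [120.  70.] 0.4
side (338, 171) 63 [632.  79.] [ 70. 120.] 86.8
side (296, 152) 51 [620. 252.] [ 69. 119.] 86.7
```

View pics/crop1.png

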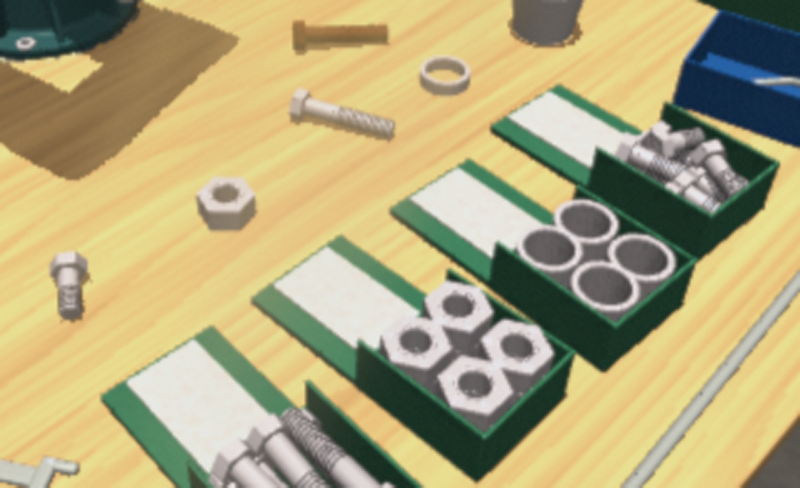

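The crop confirms the bins from near to far: long bolts, nuts, collars, short bolts. The brown bolt is separate. I'll start with the short bolt, which is nearest the arm.

Request:
move_arm(series=[[[28, 35, -4, -0.11, 0], [28, 35, -4, -0.11, 0], [28, 35, -4, -0.11, 0], [28, 35, -4, -0.11, 0], [28, 35, -4, -0.11, 0], [28, 35, -4, -0.11, 0], [28, 35, -4, -0.11, 0], [28, 35, -4, -0.11, 0], [28, 35, 0, -0.04, 0], [0, 0, 0, 0, 0], [0, 0, 0, 0, 0]]])

```text
t: 1.25
eef_pos: [0.4383, -0.2442, 0.1955]
ee_rot: [-0.442, 0.897, 0.002, -0.001]
contact_force: [-0.2, 0.5, 0.1]
finger_gap: 1.001
```

```bash
cat >> h.py <<'E'
def yaw():
    q=r.observe()['ee_rot']; return np.degrees(2*np.arctan2(q[1],q[0]))
def mask(im):
    hsv=cv2.cvtColor(im,cv2.COLOR_BGR2HSV); return ((hsv[...,1]<55)).astype(np.uint8)
def st():
    s=r.observe(); print('t',round(s['t'],2),'pos',np.round(s['eef_pos']*1000,1),'yaw',round(yaw(),1),'gap',round(s['finger_gap'],3),'F',np.round(s['contact_force'],1))
E
python3 - <<'E'
from h import *
m=snap('wrist','w1',s=1.25); st()
im=cv2.imread('pics/w1_raw.png');k,l,s,c=cv2.connectedComponentsWithStats(mask(im))
for i in range(1,k):
    if s[i,4]>150:
        q=cv2.findContours((l==i).astype(np.uint8),0,1)[0][0][:,0]
        w=np.array([ray(m,u,v,.012)[:2]*1000 for u,v in q],np.float32)
        a=cv2.minAreaRect(w); print(np.round(c[i]),s[i,4],np.round(a[0]),np.round(a[1]),round(a[2],1))
E
```

```text
t 1.3 pos [ 438.2 -244.4  195.5] yaw 232.4 gap 0.999 F [-0.5  0.8 -0.4]
[213.  35.] 6786 [ 603. -257.] [70. 91.] 86.6
[488.  10.] 796 [ 467. -448.] [55. 20.] 52.5
[10. 25.] 606 [ 704. -116.] [24. 30.] 34.6
[ 67. 121.] 9890 [621. -93.] [120.  71.] 0.4
[331. 174.] 1409 [ 433. -262.] [34. 61.] 52.5
[  5. 245.] 276 [576.  53.] [16. 34.] 37.8
[314. 346.] 24955 [ 314. -139.] [703. 216.] 52.5
[601. 349.] 198 [  85. -384.] [59. 17.] 1.9
```

View pics/w1.png

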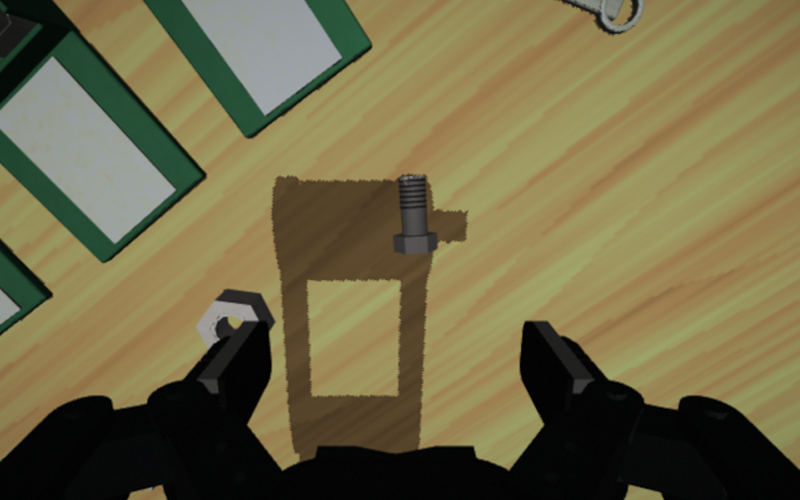

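The wrist view shows the short bolt with its head at (415,243) and tip at (412,180), lined up with the tool. I'll descend and grip it.

Request:
move_arm(series=[[[-4, -18, -30, 0, 0.3], [0, 0, -45, 0, 0.4], [0, 0, -45, 0, 0.4], [0, 0, -40, 0, 0.4], [0, 0, -21, 0, 0.4], [0, 0, 0, 0, 0.4]]])

```text
t: 1.9
eef_pos: [0.432, -0.2732, 0.0117]
ee_rot: [-0.438, 0.899, -0.004, 0.001]
contact_force: [-0.8, 0.6, 0.5]
finger_gap: 0.599
```

Request:
move_arm(series=[[[0, 0, 0, 0, 0.4], [0, 0, 0, 0, 0.4]]])

```text
t: 2.1
eef_pos: [0.4312, -0.2753, 0.0125]
ee_rot: [-0.437, 0.899, -0.004, 0.001]
contact_force: [-0.4, 0.1, 1.0]
finger_gap: 0.601
```

Request:
move_arm(series=[[[3, 12, -5, 0, 0.4], [0, 0, 0, 0, 0.4], [0, 0, 0, 0, 0.4]]])

```text
t: 2.4
eef_pos: [0.4365, -0.2644, 0.0106]
ee_rot: [-0.437, 0.899, -0.007, 0.002]
contact_force: [0.6, 0.8, -0.4]
finger_gap: 0.601
```

Request:
move_arm(series=[[[-2, 1, -6, 0, 0.4], [0, 0, 0, 0, 0.4], [0, 0, 0, 0, 1], [0, 0, 0, 0, 1], [0, 0, 0, 0, 1], [0, 0, 0, 0, 1], [0, 0, 0, 0, 1]]])

```text
t: 3.1
eef_pos: [0.4353, -0.2633, 0.0054]
ee_rot: [-0.438, 0.899, -0.008, 0.003]
contact_force: [0.7, 0.6, 1.3]
finger_gap: 0.207
```

Request:
move_arm(series=[[[0, 0, 30, 0, 1], [0, 20, 45, 0, 1], [15, 45, 45, 0.06, 1], [18, 46, 0, 0.06, 1], [18, 46, 0, 0.06, 1], [18, 46, 0, 0.06, 1], [18, 46, 0, 0.06, 1], [18, 46, 0, 0.06, 1], [18, 46, 0, 0.06, 1], [18, 46, 0, 0.06, 1], [15, 40, 0, 0.06, 1], [0, 0, 0, 0, 1]]])

```text
t: 4.3
eef_pos: [0.5896, 0.1651, 0.1174]
ee_rot: [-0.668, 0.744, -0.008, 0.006]
contact_force: [-0.2, -0.6, -2.9]
finger_gap: 0.208
```

```bash
cat >> h.py <<'E'
def blobs(name,m,z=.012,amin=150,f=mask):
    im=cv2.imread(f'pics/{name}_raw.png');k,l,s,c=cv2.connectedComponentsWithStats(f(im))
    for i in range(1,k):
        if s[i,4]>amin:
            q=cv2.findContours((l==i).astype(np.uint8),0,1)[0][0][:,0]
            w=np.array([ray(m,u,v,z)[:2]*1000 for u,v in q],np.float32)
            a=cv2.minAreaRect(w); print(np.round(c[i]),s[i,4],np.round(a[0],1),np.round(a[1]),round(a[2],1))
E
python3 - <<'E'
from h import *
m=snap('wrist','w2',s=1.25); st(); blobs('w2',m)
E
```

```text
t 4.35 pos [588.1 162.9 117. ] yaw 263.7 gap 0.204 F [-0.9 -0.2 -2.3]
[157.  36.] 12290 [715.3 263.1] [127.  48.] 83.8
[426.  10.] 2793 [710.9  70.2] [105.  16.] 83.8
[626. 133.] 4365 [620.3 -61.8] [122.  25.] 7.7
[425. 127.] 16586 [632.7  79. ] [ 71. 120.] 86.8
[194. 169.] 15138 [620.5 251. ] [ 71. 120.] 86.5
[289. 339.] 46654 [497.8 177.7] [551. 181.] 83.7
[617. 327.] 2949 [446.2 -75.2] [77. 45.] 7.7
```

View pics/w2.png

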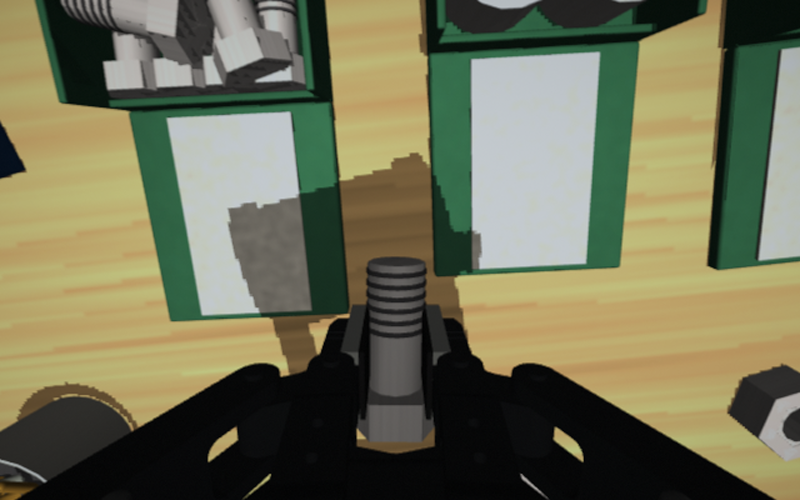

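```bash
python3 - <<'E'
from h import *
m=cam('wrist')
for z in(.117+.004,.117+.012): print('tip',np.round(ray(m,317,212,z)*1000,1))
im=cv2.imread('pics/scene0_raw.png');ms=cam('scene')
print('tub rim',np.round(ray(ms,419,115,.07)*1000), 'brown',np.round(ray(ms,321,139,.01)*1000),np.round(ray(ms,355,139,.01)*1000))
st()
E
```

```text
tip [613.6 157.8 121. ]
tip [616.  157.6 129. ]
tub rim [466. 409.  70.] brown [287. 176.  10.] [359. 249.  10.]
t 4.35 pos [588.1 162.9 117. ] yaw 263.7 gap 0.204 F [-0.9 -0.2 -2.3]
```

Request:
move_arm(series=[[[12, 30, -20, 0.02, 1], [12, 30, -20, 0.02, 1], [8, 22, -10, 0.01, 1], [2, 4, 0, 0, 1], [0, 0, 0, 0, 1], [0, 0, 0, 0, 1], [0, 0, 0, 0, 1]]])

```text
t: 5.05
eef_pos: [0.6185, 0.2423, 0.063]
ee_rot: [-0.684, 0.73, -0.007, -0.001]
contact_force: [0.9, 0.5, -1.5]
finger_gap: 0.208
```

```bash
python3 -c "
from h import *
st()"
```

```text
t 5.05 pos [618.5 242.3  63. ] yaw 266.3 gap 0.208 F [ 0.9  0.5 -1.5]
```

Request:
move_arm(series=[[[4, 9, -15, 0.005, 1], [0, 0, -15, 0, 1], [0, 0, -5, 0, 1], [0, 0, 0, 0, 1], [0, 0, 0, 0, 1]]])

```text
t: 5.55
eef_pos: [0.6223, 0.2494, 0.0253]
ee_rot: [-0.685, 0.729, -0.007, -0.001]
contact_force: [-1.0, 0.0, -2.4]
finger_gap: 0.206
```

Request:
move_arm(series=[[[0, 2, -5, 0, 1], [0, 0, -2, 0, 1], [0, 0, 0, 0, 1], [0, 0, 0, 0, 1]]])

```text
t: 5.95
eef_pos: [0.6227, 0.2518, 0.0183]
ee_rot: [-0.685, 0.729, -0.007, -0.001]
contact_force: [0.5, 0.3, -2.4]
finger_gap: 0.207
```

Request:
move_arm(series=[[[0, 0, -1, 0, 1], [0, 0, 0, 0, 0.6], [0, 0, 0, 0, 0.5], [0, 0, 0, 0, 0.4], [0, 0, 0, 0, 0.4], [0, 0, 30, 0, 0.4], [0, 0, 40, 0, 0.4], [-20, -10, 40, 0, 0], [-25, -10, 40, 0, 0], [-30, -10, 0, 0, 0], [0, 0, 0, 0, 0], [0, 0, 0, 0, 0]]])

```text
t: 7.15
eef_pos: [0.5467, 0.221, 0.1746]
ee_rot: [-0.685, 0.729, -0.008, 0.002]
contact_force: [0.6, 0.2, 0.2]
finger_gap: 0.996
```

```bash
python3 - <<'E'
from h import *
m=snap('wrist','w3',s=1.25); st(); blobs('w3',m)
E
```

```text
t 7.2 pos [546.  220.9 174. ] yaw 266.4 gap 0.999 F [-0.1  0.1 -0.5]
[12. 18.] 335 [702.4 455.1] [27.  8.] 37.5
[266.   6.] 1797 [698.2 249.2] [113.   9.] 86.6
[471.  73.] 12315 [632.4  79.5] [ 71. 120.] 86.8
[632. 103.] 1725 [617.3 -56.2] [118.  20.] 10.6
[272. 101.] 11740 [620.6 251.7] [ 70. 120.] 86.3
[620. 261.] 2207 [446.2 -74.9] [69. 47.] 10.6
[282. 341.] 41834 [400.9 218.7] [711. 195.] 85.9
[305. 273.] 1454 [459.5 234.2] [56. 61.] 86.1
```

View pics/w3.png

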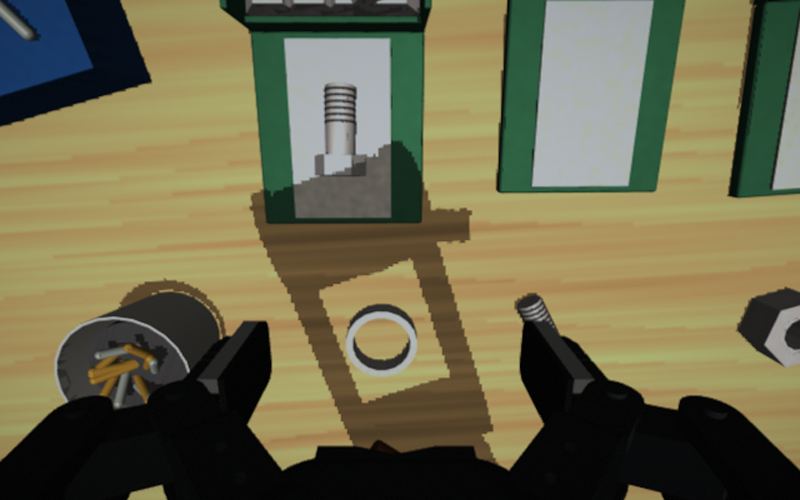

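The short bolt lies on its pad: tip at (340,85), head end at (340,176). The collar is next, at (382,340) directly below the hand.

```bash
python3 - <<'E'
from h import *
m=cam('wrist')
print('tip',np.round(ray(m,272,67,.026)*1000,1),'head',np.round(ray(m,271,140,.018)*1000,1))
for n,p in(('top l',(278,272)),('r',(334,272)),('bottom',(306,301))): print(n,np.round(ray(m,*p,.016)*1000,1))
print('upper',np.round(ray(m,306,244,.016)*1000,1),np.round(ray(m,306,244,.0)*1000,1))
E
```

```text
tip [649.1 246.6  26. ] head [590.8 254.1  18. ]
top l [463.2 260.   16. ]
r [459.5 205.2  16. ]
bottom [429.4 234.9  16. ]
upper [490.8 230.6  16. ] [484.2 231.3   0. ]
```

Request:
move_arm(series=[[[-35, 4, -10, 0, 0.1], [-35, 4, -30, 0, 0.1], [-18, 4, -40, 0, 0.1], [0, 0, -40, 0, 0.1], [0, 0, -20, 0, 0.1], [0, 0, 0, 0, 0.1], [0, 0, 0, 0, 0.1], [0, 0, 0, 0, 0.1]]])

```text
t: 8.0
eef_pos: [0.4617, 0.2353, 0.0286]
ee_rot: [-0.684, 0.729, -0.009, 0.003]
contact_force: [0.6, -0.2, 0.0]
finger_gap: 0.903
```

Request:
move_arm(series=[[[-3, -2, -14, 0, 0.1], [0, 0, -10, 0, 0.1], [0, 0, -3, 0, 0.1], [0, 0, 0, 0, 0.1], [0, 0, 0, 0, 0.1]]])

```text
t: 8.5
eef_pos: [0.465, 0.2351, 0.0053]
ee_rot: [-0.684, 0.729, -0.011, 0.008]
contact_force: [-0.4, -0.6, -0.1]
finger_gap: 0.903
```

Request:
move_arm(series=[[[-7, -2, -3, 0, 0.1], [0, 0, -2, 0, 0.1], [0, 0, 0, 0, 0.1], [0, 0, 0, 0, 0.1]]])

```text
t: 8.9
eef_pos: [0.4578, 0.2332, 0.001]
ee_rot: [-0.684, 0.729, -0.011, 0.009]
contact_force: [-0.1, -0.0, -0.6]
finger_gap: 0.898
```

Request:
move_arm(series=[[[0, 0, 0, 0, 1], [0, 0, 0, 0, 1], [0, 0, 0, 0, 1], [0, 0, 0, 0, 1], [0, 0, 0, 0, 1]]])

```text
t: 9.4
eef_pos: [0.4581, 0.2334, 0.0017]
ee_rot: [-0.684, 0.729, -0.012, 0.009]
contact_force: [0.1, -0.7, -0.3]
finger_gap: 0.625
```

```bash
python3 - <<'E'
from h import *
m=snap('wrist','w4',s=1.25); st()
E
```

```text
t 9.45 pos [458.1 233.4   1.8] yaw 266.3 gap 0.63 F [ 0.7 -0.4 -1.4]
```

View pics/w4.png

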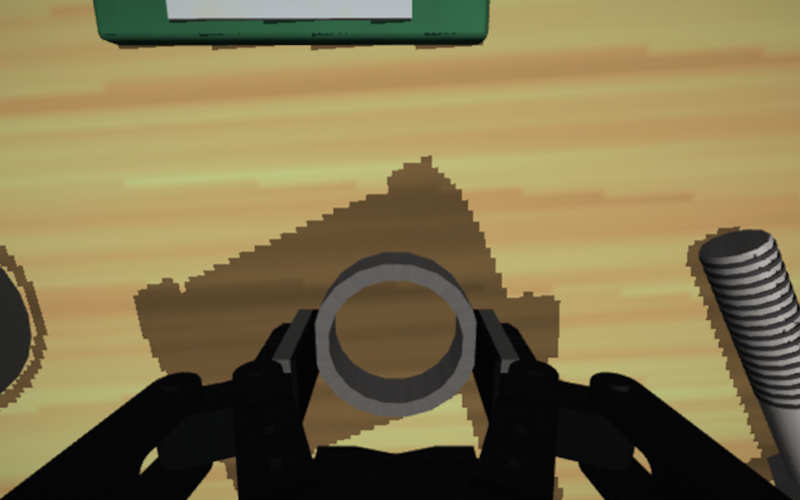

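The collar sits between the pads with its centre at about (396,340). I'll lift it and carry it to its pad at (632.5,79).

```bash
python3 - <<'E'
from h import *
m=cam('wrist'); 
print(np.round(ray(m,316.5,212,.016)*1000,1),np.round(ray(m,316.5,332,.016)*1000,1),np.round(ray(m,316.5,202,.0)*1000,1))
E
```

```text
[486.5 229.6  16. ] [431.7 233.   16. ] [486.6 229.5   0. ]
```

Request:
move_arm(series=[[[0, 0, 25, 0, 1], [0, 0, 40, 0, 1], [20, -10, 15, 0, 1], [35, -30, 0, 0, 1], [35, -30, 0, 0, 1], [35, -30, 0, 0, 1], [35, -30, 0, 0, 1], [15, -20, 0, 0, 1], [0, 0, 0, 0, 1], [0, 0, 0, 0, 1], [0, 0, 0, 0, 1]]])

```text
t: 10.55
eef_pos: [0.6349, 0.0759, 0.0823]
ee_rot: [-0.685, 0.728, -0.01, 0.006]
contact_force: [-0.2, 0.5, -0.7]
finger_gap: 0.631
```

Request:
move_arm(series=[[[-3, 3, -25, 0, 1], [0, 0, -25, 0, 1], [0, 0, -5, 0, 1], [0, 0, 0, 0, 1], [0, 0, 0, 0, 1]]])

```text
t: 11.05
eef_pos: [0.6275, 0.0841, 0.0272]
ee_rot: [-0.687, 0.727, -0.009, 0.005]
contact_force: [0.2, -0.3, -1.1]
finger_gap: 0.629
```

Request:
move_arm(series=[[[4, -5, -6, 0, 1], [0, 0, -4, 0, 1], [0, 0, 0, 0, 1], [0, 0, 0, 0, 1]]])

```text
t: 11.45
eef_pos: [0.634, 0.079, 0.0194]
ee_rot: [-0.687, 0.726, -0.011, 0.007]
contact_force: [-0.0, -0.2, -1.0]
finger_gap: 0.629
```

Request:
move_arm(series=[[[-2, 0, -3, 0, 1], [0, 0, -2, 0, 1], [0, 0, 0, 0, 1], [0, 0, 0, 0, 1]]])

```text
t: 11.85
eef_pos: [0.632, 0.0788, 0.0144]
ee_rot: [-0.687, 0.727, -0.011, 0.007]
contact_force: [0.4, -0.1, -2.0]
finger_gap: 0.631
```

Request:
move_arm(series=[[[0, 0, -1, 0, 0.2], [0, 0, 0, 0, 0.1], [0, 0, 0, 0, 0.1], [0, 0, 30, 0, 0.1], [0, 0, 40, 0, 0], [-20, 0, 40, 0.08, 0], [-40, 3, 35, 0.1, 0], [-40, 3, 10, 0.1, 0], [-40, 3, 0, 0.1, 0], [-40, 3, 0, 0.1, 0], [-15, 3, 0, 0.1, 0], [0, 0, 0, 0, 0]]])

```text
t: 13.05
eef_pos: [0.4342, 0.0938, 0.1739]
ee_rot: [0.871, -0.49, 0.012, -0.013]
contact_force: [0.7, -0.9, 0.6]
finger_gap: 1.0
```

Request:
move_arm(series=[[[0, 0, 0, 0, 0], [0, 0, 0, 0, 0]]])

```text
t: 13.25
eef_pos: [0.4362, 0.0937, 0.1747]
ee_rot: [0.87, -0.492, 0.013, -0.014]
contact_force: [0.4, -0.4, -0.7]
finger_gap: 0.998
```

```bash
python3 - <<'E'
from h import *
m=snap('wrist','w5',s=1.25); st(); blobs('w5',m)
E
```

```text
t 13.3 pos [436.6  93.8 174.7] yaw -58.9 gap 1.002 F [-0.3  0.1 -0.3]
[20.  2.] 237 [446.5 375.5] [ 5. 34.] 31.2
[433.  32.] 6270 [612.5  80.3] [71. 81.] 87.0
[593. 120.] 9731 [621.2 -91.8] [120.  71.] 0.3
[311. 195.] 2837 [429.3  95.6] [119.  34.] 28.8
[345. 346.] 28809 [331.   -6.6] [187. 634.] 30.5
[ 46. 352.] 1816 [139.9 242.7] [ 43. 130.] 74.0
[622. 389.] 160 [ 419.9 -311.4] [19. 37.] 83.6
```

View pics/w5.png

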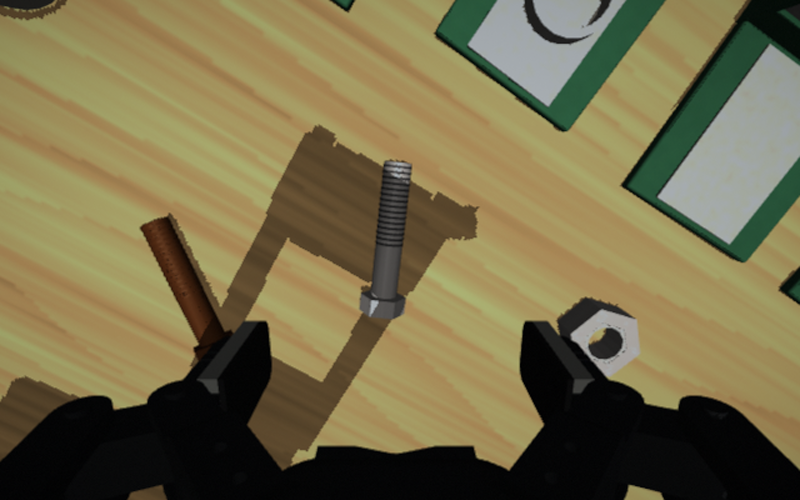

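```bash
python3 - <<'E'
from h import *
m=cam('wrist')
a=ray(m,318.4,128,.018);b=ray(m,308,232,.023);h=ray(m,305.6,254.5,.006)
print(np.round(np.array([a,b,h])*1000,1),np.degrees(np.arctan2(*(a-b)[1::-1])))
d=(a-b)[:2]/np.linalg.norm((a-b)[:2]);print('mid from tip',a[:2]*1000-56.5*d,'len',(a-h)[:2]@d,'perp tool',np.cross(d,r.observe()['eef_pos'][:2]*1000-a[:2]*1000))
E
```

```text
[[486.9 117.9  18. ]
 [401.6  77.7  23. ]
 [375.   64.9   6. ]] 25.241533442335143
mid from tip [435.76216218  93.80604322] len 0.12380324709091751 perp tool -0.38109037815505786<stdin>:5: DeprecationWarning: Arrays of 2-dimensional vectors are deprecated. Use arrays of 3-dimensional vectors instead. (deprecated in NumPy 2.0)
```

The wrist view shows the long bolt with its head end at (382,318) and tip at (398,162). The brown bolt at (180,285) and the nut at (605,340) are both clear of the fingers.

Request:
move_arm(series=[[[-4, -2, -30, -0.05, 0.4], [-4, -2, -40, -0.05, 0.4], [0, 0, -40, 0, 0.4], [0, 0, -25, 0, 0.4], [0, 0, -5, 0, 0.4], [0, 0, 0, 0, 0.4], [0, 0, 0, 0, 0.4]]])

```text
t: 14.0
eef_pos: [0.4416, 0.089, 0.0318]
ee_rot: [0.841, -0.54, 0.02, -0.017]
contact_force: [-0.0, -0.4, -0.5]
finger_gap: 0.598
```

```bash
python3 - <<'E'
from h import *
m=snap('wrist','w6',s=1.25); st()
E
```

```text
t 14.05 pos [442.   89.1  32.2] yaw -65.4 gap 0.603 F [ 0.2 -0.1 -0.5]
```

View pics/w6.png

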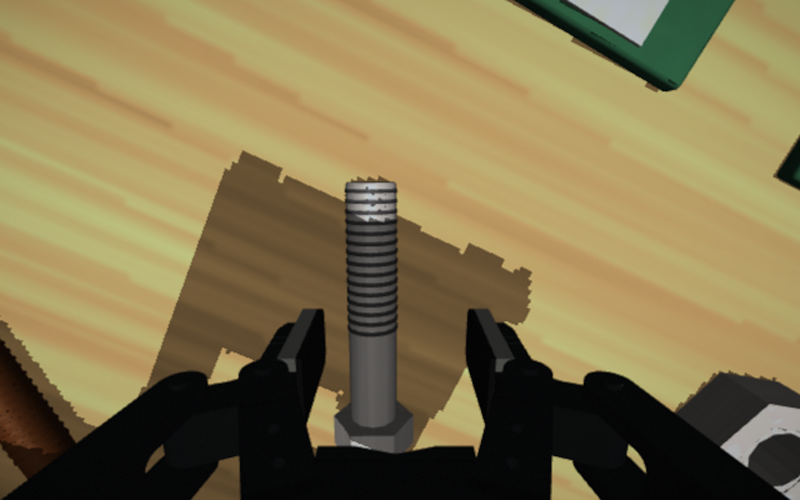

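Request:
move_arm(series=[[[-10, 1, -10, 0, 0.4], [-5, 0, -10, 0, 0.4], [0, 0, -4, 0, 0.4], [0, 0, 0, 0, 0.4], [0, 0, 0, 0, 0.4]]])

```text
t: 14.55
eef_pos: [0.4338, 0.0905, 0.0134]
ee_rot: [0.841, -0.54, 0.026, -0.021]
contact_force: [-0.0, 0.3, -0.9]
finger_gap: 0.596
```

```bash
python3 - <<'E'
from h import *
from scipy.spatial.transform import Rotation as R
s=r.observe();print(np.round(s['joints'],3));print(np.round(R.from_quat(s['ee_rot']).as_matrix(),3))
E
```

```text
[0.046 0.468 2.11  0.008 0.497 1.181]
[[ 0.415 -0.908  0.067]
 [-0.91  -0.415  0.007]
 [ 0.021 -0.063 -0.998]]
```

Request:
move_arm(series=[[[-4, 0, -5, 0, 0.4], [-2, 0, -3, 0, 0.4], [0, 0, 0, 0, 0.4], [0, 0, 0, 0, 0.4]]])

```text
t: 14.95
eef_pos: [0.429, 0.0905, 0.006]
ee_rot: [0.841, -0.54, 0.027, -0.022]
contact_force: [-0.5, 0.3, -0.3]
finger_gap: 0.599
```

Request:
move_arm(series=[[[0, 0, 0, 0, 1], [0, 0, 0, 0, 1], [0, 0, 0, 0, 1], [0, 0, 0, 0, 1], [0, 0, 0, 0, 1]]])

```text
t: 15.45
eef_pos: [0.4288, 0.0907, 0.0063]
ee_rot: [0.841, -0.54, 0.027, -0.022]
contact_force: [-0.5, -0.1, -0.2]
finger_gap: 0.207
```

```bash
python3 - <<'E'
from h import *
m=snap('wrist','w7',s=1.25); st()
im=cv2.imread('pics/w7_raw.png')
print('tool-proj',proj(m,r.observe()['eef_pos']))
E
```

```text
t 15.5 pos [428.9  90.7   6.3] yaw -65.5 gap 0.203 F [ 0.2 -0.   0.5]
tool-proj [312.35580479 261.21162787]
```

View pics/w7.png

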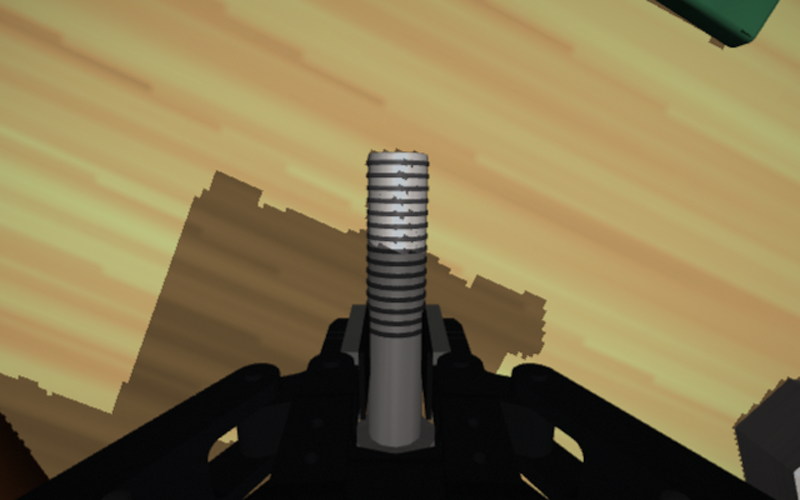

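```bash
python3 - <<'E'
from h import *
m=cam('wrist');t=r.observe()['eef_pos']
for v,z in((122,.010),(122,.018),(354,.013)):
    p=ray(m,319,v,z);print(np.round(p*1000,1),round(np.linalg.norm(p[:2]-t[:2])*1000,1))
E
```

```text
[486.8 114.   10. ] 62.5
[486.6 114.2  18. ] 62.3
[390.4  69.9  13. ] 43.7
```

Request:
move_arm(series=[[[0, 0, 30, 0, 1], [0, 0, 45, 0, 1], [10, -20, 35, -0.03, 1], [20, -38, 0, -0.06, 1], [20, -38, 0, -0.06, 1], [20, -38, 0, -0.06, 1], [20, -38, 0, -0.06, 1], [20, -38, 0, -0.06, 1], [20, -38, 0, -0.06, 1], [20, -38, 0, -0.06, 1], [0, 0, 0, 0, 1], [0, 0, 0, 0, 1]]])

```text
t: 16.7
eef_pos: [0.5761, -0.2081, 0.1157]
ee_rot: [-0.693, 0.72, -0.026, 0.013]
contact_force: [-0.1, 0.4, -4.1]
finger_gap: 0.205
```

```bash
python3 - <<'E'
from h import *
m=snap('wrist','w8',s=1.25); st(); blobs('w8',m)
print(r.observe()['ee_rot'])
E
```

```text
t 16.75 pos [ 576.5 -208.3  116. ] yaw 267.8 gap 0.205 F [ 1.  -0.2 -2.7]
[100.  20.] 7395 [710.1 -70.6] [127.  28.] 88.1
[392.  21.] 6943 [ 704.2 -266.9] [115.  27.] 88.1
[331. 280.] 61419 [ 542.4 -217.9] [526. 277.] 86.8
[150. 148.] 16343 [621.8 -93.4] [120.  71.] 0.4
[572. 246.] 5290 [ 528.1 -418.9] [178.  37.] 33.0
[-0.69311512  0.72019753 -0.02705107  0.0132361 ]
```

View pics/w8.png

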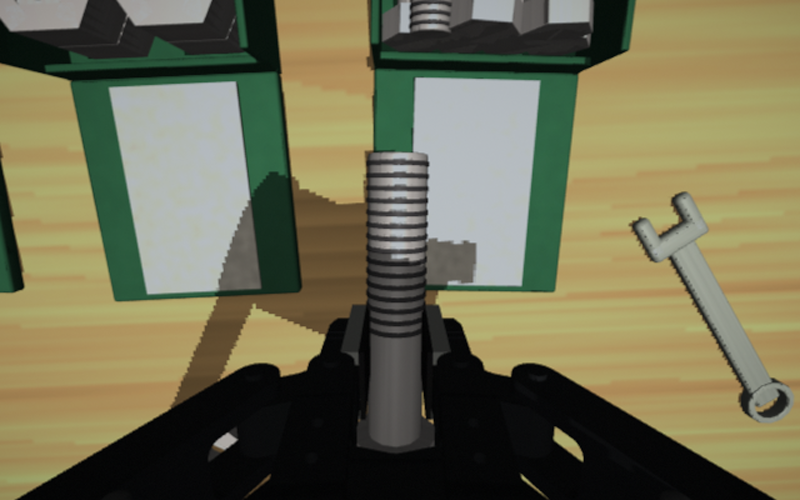

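```bash
python3 - <<'E'
from h import *
m=cam('wrist')
a=ray(m,432,65,.012)*1000;b=ray(m,418.5,229,.012)*1000
d=(a-b)[:2];L=np.linalg.norm(d);d/=L;n=np.array([-d[1],d[0]])
print(a,b,L,np.degrees(np.arctan2(d[1],d[0])),((a+b)/2)[:2]+35*n)
t=r.observe()['eef_pos'];p=ray(m,318.5,122,.122)*1000;print(p,p-t*1000)
E
```

```text
[ 676.26952614 -297.03607124   12.        ] [ 556.71475938 -290.98296188   12.        ] 119.70790445475333 -2.898435043298154 [ 618.26194091 -259.05429071]
[ 639.66038738 -213.47006607  122.        ] [63.13287487 -5.20084882  6.02294291]
```

Request:
move_arm(series=[[[12, -17, -15, -0.005, 1], [12, -17, -15, -0.005, 1], [10, -13, -15, 0, 1], [0, 0, -10, 0, 1], [0, 0, 0, 0, 1], [0, 0, 0, 0, 1]]])

```text
t: 17.35
eef_pos: [0.606, -0.2477, 0.0575]
ee_rot: [-0.692, 0.721, -0.023, 0.012]
contact_force: [-0.6, 0.9, -2.8]
finger_gap: 0.21
```

Request:
move_arm(series=[[[6, -9, -15, -0.01, 1], [1, -1, -12, 0, 1], [0, 0, -5, 0, 1], [0, 0, 0, 0, 1], [0, 0, 0, 0, 1]]])

```text
t: 17.85
eef_pos: [0.6128, -0.2564, 0.0239]
ee_rot: [-0.689, 0.724, -0.022, 0.012]
contact_force: [0.8, 0.6, -3.3]
finger_gap: 0.2
```

Request:
move_arm(series=[[[0, -1, -3, 0, 1], [0, 0, -2, 0, 1], [0, 0, 0, 0, 1], [0, 0, 0, 0, 1]]])

```text
t: 18.25
eef_pos: [0.6133, -0.2578, 0.0195]
ee_rot: [-0.689, 0.724, -0.023, 0.012]
contact_force: [0.3, 0.9, -3.2]
finger_gap: 0.208
```

Request:
move_arm(series=[[[0, 0, -1, 0, 0.6], [0, 0, 0, 0, 0.5], [0, 0, 0, 0, 0.4], [0, 0, 0, 0, 0.4], [0, 0, 30, 0, 0.4], [0, 0, 40, 0, 0.3], [-25, 25, 45, 0, 0], [-30, 35, 40, 0, 0], [-35, 40, 0, 0, 0], [-15, 22, 0, 0, 0], [0, 0, 0, 0, 0], [0, 0, 0, 0, 0]]])

```text
t: 19.45
eef_pos: [0.5173, -0.1448, 0.1697]
ee_rot: [-0.688, 0.725, -0.028, 0.015]
contact_force: [-0.7, -0.2, 0.2]
finger_gap: 0.997
```

```bash
python3 - <<'E'
from h import *
m=snap('wrist','w9',s=1.25); st(); blobs('w9',m)
E
```

```text
t 19.5 pos [ 517.4 -145.   169.5] yaw 267.0 gap 1.002 F [-0.   0.4 -0.1]
[41. 76.] 11777 [631.4  78.1] [ 71. 117.] 86.7
[242.  74.] 12444 [621.5 -92.7] [120.  70.] 0.4
[436.  70.] 11855 [ 616.4 -257.3] [ 71. 117.] 86.6
[599. 154.] 3991 [ 527.1 -416.5] [174.  38.] 32.5
[254. 268.] 2603 [449.6 -86.2] [53. 68.] 74.2
[322. 354.] 30385 [ 376.1 -156.4] [673. 160.] 86.1
```

View pics/w9.png

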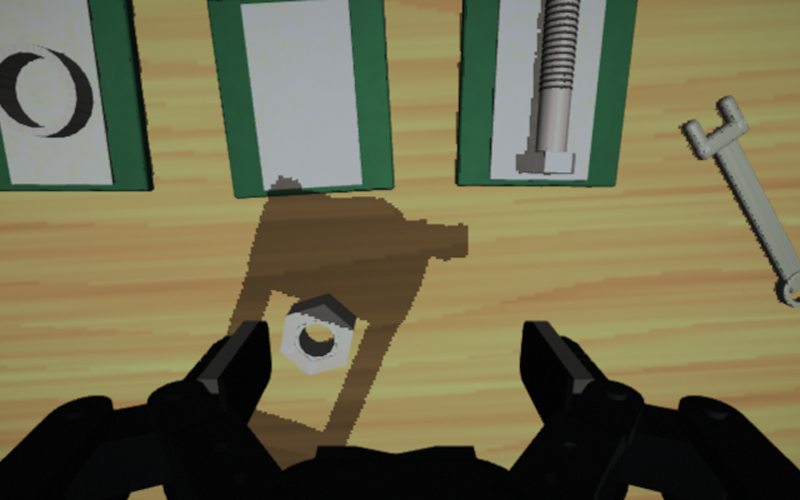

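Collar and long bolt are both on their pads; the bolt's head end is at (555,172). The nut is at (320,340), and I'll take a close crop for its flats.

```bash
python3 - <<'E'
from h import *
m=cam('wrist');im=cv2.imread('pics/w9_raw.png')
c=im[225:310,215:295]; cv2.imwrite('pics/nutc.png',cv2.resize(c,None,fx=7,fy=7,interpolation=cv2.INTER_CUBIC))
print('LB head',ray(m,444,140,.015)*1000)
g=cv2.cvtColor(im,cv2.COLOR_BGR2HSV)
k,l,s,cc=cv2.connectedComponentsWithStats(((g[...,1]<55)&(g[...,2]>125)).astype(np.uint8))
for i in range(1,k):
    if s[i,4]>300 and 225<cc[i][1]<310 and 215<cc[i][0]<295:
        q=cv2.findContours((l==i).astype(np.uint8),0,1)[0][0][:,0]
        w=np.array([ray(m,u,v,.026)[:2]*1000 for u,v in q],np.float32)
        h=cv2.convexHull(w); print(s[i],np.round(cv2.minEnclosingCircle(w)[0]),cv2.minEnclosingCircle(w)[1]); print(np.round(cv2.approxPolyDP(h,6,True)[:,0]))
E
```

```text
LB head [ 561.05758985 -264.85613853   15.        ]
[ 224  250   59   50 1481] [452. -88.] 28.39222526550293
[[ 472.  -68.]
 [ 444.  -60.]
 [ 425.  -79.]
 [ 432. -108.]
 [ 458. -115.]]
```

View pics/nutc.png

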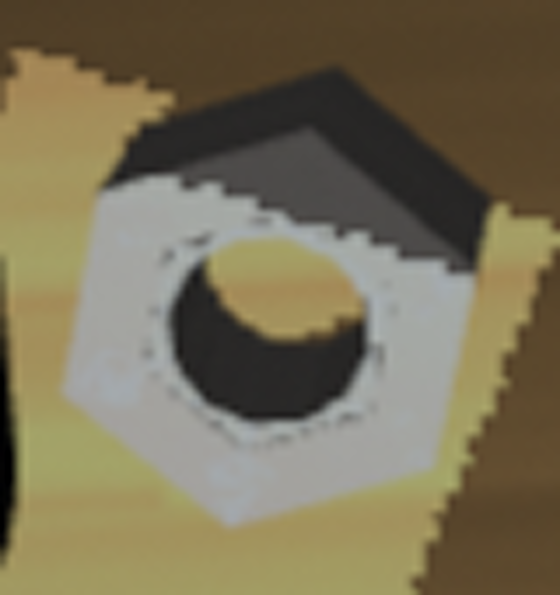

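```bash
python3 - <<'E'
from h import *
m=cam('wrist');V=np.array([(100,188),(312,128),(475,270),(435,468),(230,525),(62,392)])/7+[215,225]-.5
P=np.array([ray(m,u,v,.026)[:2]*1000 for u,v in V]);c=P.mean(0);d=P-c
a=np.degrees(np.arctan2(d[:,1],d[:,0]));print(P.round(1),c,np.hypot(*d.T).round(1),'vertex ang mod60',(a%60).round(1))
E
```

```text
[[ 472.7  -68. ]
 [ 479.2  -96. ]
 [ 458.5 -115.4]
 [ 430.8 -108.1]
 [ 424.2  -80.1]
 [ 444.7  -60. ]] [451.67470585 -87.93003261] [29.  28.7 28.4 29.  28.6 28.8] vertex ang mod60 [43.5 43.7 44.  43.9 44.1 44.1]
```

Request:
move_arm(series=[[[-22, 19, -20, -0.07, 0], [-22, 19, -30, -0.07, 0], [-18, 16, -30, -0.07, 0.05], [-4, 3, -30, -0.02, 0.05], [0, 0, -10, 0, 0.05], [0, 0, 0, 0, 0.05], [0, 0, 0, 0, 0.05]]])

```text
t: 20.2
eef_pos: [0.4599, -0.095, 0.0461]
ee_rot: [-0.594, 0.803, -0.035, 0.012]
contact_force: [-0.0, -0.3, -0.2]
finger_gap: 0.95
```

Request:
move_arm(series=[[[-8, 7, -6, 0.02, 0.05], [0, 0, -15, 0, 0.05], [0, 0, -10, 0, 0.05], [0, 0, 0, 0, 0.05], [0, 0, 0, 0, 0.05]]])

```text
t: 20.7
eef_pos: [0.4551, -0.0895, 0.0159]
ee_rot: [-0.603, 0.797, -0.038, 0.015]
contact_force: [-0.6, -0.0, 0.3]
finger_gap: 0.952
```

Request:
move_arm(series=[[[-3, 2, -8, 0, 0.05], [0, 0, -4, 0, 0.05], [0, 0, 0, 0, 0.05], [0, 0, 0, 0, 0.05]]])

```text
t: 21.1
eef_pos: [0.4525, -0.0875, 0.0039]
ee_rot: [-0.603, 0.796, -0.039, 0.015]
contact_force: [0.5, 0.6, -0.7]
finger_gap: 0.95
```

Request:
move_arm(series=[[[0, 0, 0, 0, 1], [0, 0, 0, 0, 1], [0, 0, 0, 0, 1], [0, 0, 0, 0, 1], [0, 0, 25, 0, 1], [0, 0, 40, 0, 1], [20, 0, 20, 0.04, 1], [35, 0, 0, 0.08, 1], [40, -1, 0, 0.08, 1], [40, -1, 0, 0.07, 1], [20, 0, 0, 0, 1], [0, 0, 0, 0, 1]]])

```text
t: 22.3
eef_pos: [0.6066, -0.0873, 0.0911]
ee_rot: [0.709, -0.704, 0.033, -0.017]
contact_force: [-0.3, 0.3, -3.1]
finger_gap: 0.573
```

Request:
move_arm(series=[[[0, 0, 0, 0, 1], [0, 0, 0, 0, 1]]])

```text
t: 22.5
eef_pos: [0.6041, -0.0867, 0.0896]
ee_rot: [0.709, -0.704, 0.031, -0.016]
contact_force: [-0.2, 0.8, -3.4]
finger_gap: 0.57
```

Request:
move_arm(series=[[[9, -3, -20, 0, 1], [9, -3, -25, 0, 1], [0, 0, -8, 0, 1], [0, 0, 0, 0, 1], [0, 0, 0, 0, 1]]])

```text
t: 23.0
eef_pos: [0.6145, -0.0918, 0.0353]
ee_rot: [0.709, -0.705, 0.028, -0.013]
contact_force: [0.0, 0.5, -3.2]
finger_gap: 0.567
```

Request:
move_arm(series=[[[7, -1, -8, 0, 1], [0, 0, -5, 0, 1], [0, 0, 0, 0, 1], [0, 0, 0, 0, 1]]])

```text
t: 23.4
eef_pos: [0.6225, -0.093, 0.0238]
ee_rot: [0.709, -0.705, 0.029, -0.014]
contact_force: [0.5, 0.1, -2.8]
finger_gap: 0.57
```

Request:
move_arm(series=[[[0, 0, -4, 0, 1], [0, 0, -3, 0, 1], [0, 0, 0, 0, 1], [0, 0, 0, 0, 1]]])

```text
t: 23.8
eef_pos: [0.623, -0.093, 0.0171]
ee_rot: [0.709, -0.705, 0.03, -0.015]
contact_force: [0.4, 0.3, -2.3]
finger_gap: 0.57
```

Request:
move_arm(series=[[[0, 0, -1, 0, 0.1], [0, 0, 0, 0, 0.05], [0, 0, 0, 0, 0.05], [0, 0, 20, 0, 0.05], [0, 0, 40, 0, 0.05], [0, 5, 45, 0, 0], [-20, 15, 45, 0, 0], [-25, 20, 45, 0, 0], [-25, 25, 45, 0, 0], [-20, 25, 0, 0, 0], [0, 0, 0, 0, 0], [0, 0, 0, 0, 0]]])

```text
t: 25.0
eef_pos: [0.5385, -0.0072, 0.2546]
ee_rot: [0.708, -0.705, 0.033, -0.018]
contact_force: [1.1, -1.0, 0.9]
finger_gap: 0.998
```

Request:
move_arm(series=[[[0, 0, 20, 0, 0], [0, 0, 0, 0, 0], [0, 0, 0, 0, 0], [0, 0, 0, 0, 0]]])

```text
t: 25.4
eef_pos: [0.539, -0.0089, 0.2724]
ee_rot: [0.708, -0.706, 0.032, -0.017]
contact_force: [1.0, 0.4, -0.1]
finger_gap: 1.001
```

```bash
python3 - <<'E'
from h import *
m=snap('wrist','w10',crop=(0,0,640,300),s=1.25); st(); blobs('w10',m)
snap('scene','s2')
E
```

```text
t 25.45 pos [538.7  -8.8 272.1] yaw -89.8 gap 1.002 F [ 0.  -0.8 -0.6]
[59. 20.] 3606 [713.2 267. ] [ 43. 101.] 0.6
[231.  16.] 2074 [720.5  82.1] [ 32. 116.] 0.6
[392.  19.] 3827 [ 717.5 -104.2] [ 42. 126.] 0.6
[556.  24.] 4235 [ 714.8 -283.5] [ 51. 116.] 0.6
[233.  97.] 6713 [632.5  78.9] [ 71. 121.] 86.9
[ 83. 108.] 6841 [620.6 251. ] [ 71. 120.] 86.5
[381. 108.] 6385 [621.4 -92.4] [119.  71.] 0.4
[520. 111.] 6294 [ 619.6 -257. ] [ 71. 123.] 86.5
[623. 161.] 1456 [ 549.4 -402. ] [123.  39.] 33.0
[  5. 234.] 417 [471.4 365.7] [14. 56.] 79.3
[322. 354.] 29441 [333.8 -34.7] [897. 212.] 89.0
```

View pics/w10.png

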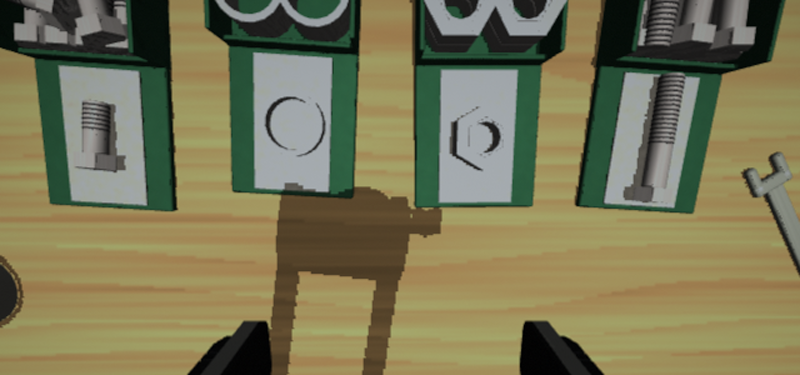

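All four pieces are on the right pads. I'll take one close crop to measure the two bolts.

```bash
python3 - <<'E'
from h import *
im=cv2.imread('pics/w10_raw.png')
f=lambda x,y,w,h:cv2.resize(im[y:y+h,x:x+w],None,fx=4,fy=4,interpolation=cv2.INTER_CUBIC)
cv2.imwrite('pics/bc.png',np.hstack([f(475,48,100,125),f(35,48,100,125)]))
E
```

```text
(no output)
```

View pics/bc.png

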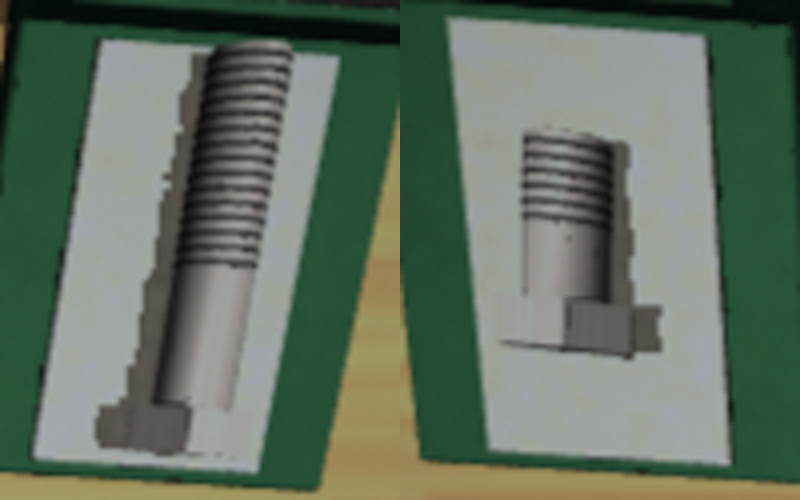

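```bash
python3 - <<'E'
from h import *
m=cam('wrist')
def P(x,y,z,o): return ray(m,x/4+o[0]-.4,y/4+o[1]-.4,z)[:2]*1000
for nm,o,J,E,T,c,yw,(xj,xt) in(('long',(475,48),(197,404),(189,453),(250,48),(617.8,-257.4),-3.2,(-43.5,56.5)),('short',(-65,48),(566,298),(567,350),(568,137),(620.5,251.2),-3.4,(-16,29))):
    j=P(*J,.027,o);e=P(*E,.013,o);t=P(*T,.026,o);R=np.radians(yw);u=np.array([np.cos(R),np.sin(R)]);n=np.array([-u[1],u[0]])
    d=t-j;print(nm,'yaw',np.degrees(np.arctan2(d[1],d[0])).round(1),'len',np.hypot(*d).round(1))
    for k,p,x in(('j',j,xj),('tip',t,xt),('end',e,xj-13)): print(k,'along',((p-c)@u).round(1),'want',x,'lat',((p-c)@n).round(1))
st()
# pad corners
for q in((100,40),(340,57),(258,472),(33,458)): print(P(*q,.012,(475,48)).round(1))
E
```

```text
long yaw -1.5 len 97.3
j along -40.4 want -43.5 lat -2.4
tip along 56.8 want 56.5 lat 0.6
end along -55.4 want -56.5 lat -11.7
short yaw -8.1 len 43.1
j along -14.6 want -16 lat -0.9
tip along 28.4 want 29 lat -4.4
end along -29.7 want -29 lat 9.3
t 25.5 pos [538.5  -8.7 272.1] yaw -89.8 gap 0.998 F [ 0.4  0.2 -0.4]
[ 679.1 -225.3]
[ 675.  -295.6]
[ 556.  -288.8]
[ 560.2 -218.8]
```

```bash
python3 -c "
from h import *
print(r.sign_off())"
```

```text
the job is handed in; nothing more can be done
None
```

I laid all four pieces on the pads of their matching bins and handed the job in at about 25.5 s of the 112 s allowed. The gripper was open and clear of everything.

- **Bolts:** in the last wrist picture both lie lengthwise, within about 1–2 mm of their pads' middles along the length. They are up to about 3 mm off sideways.
- **Bolt angles:** the long bolt measured about 2° off its pad's direction. The short bolt measured 5° off, though part of that may be pixel error.
- **Nut and collar:** both lie flat. I judged their centring by eye in that picture, where they look about central.
- **Rest of the scene:** I never touched the tub, the wrench or the brown bolt. I did not measure their positions again at the end.
- **Checks that disagreed:** before lifting, two readings of where the long bolt sat in the gripper differed by about 6 mm. I placed it on a value between them. The tool also picked up a slight forward lean of about 4° over the job, but it hardly changed between grasp and release.

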